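Unplug the tall battery pack from the sloping charger

ROBOT

A 6-joint arm with a two-finger parallel gripper is mounted at the origin on the work surface. World frame = base frame: x ahead of the robot, y to its left, z up, the work surface at z = 0. Lengths are in mm, angles in degrees, forces in N, time in s.
With the tool pointing down it reaches from about 325 to 925 mm from the base axis. Payload 3.1 kg.
Tool frame: the origin (TCP) lies at the very end of the fingers, on their centre line; the grasp point (between the pads) lies grasp_offset behind it (grasp_offset is the distance from the TCP to the grasp point, in mm); z points along the fingers, y is the line along which they close (so a half turn about z gives the same grasp; the last joint's range is limited). The gripper opens to 85 mm and grips with 20 to 120 N. Pads are 22 mm wide; open, the fingers measure 114 mm over their backs; the gripper's body (76 mm by 85 mm) begins 54 mm behind the grasp point. The pads swing forward as they close: fully open they stand 13 mm farther back than shut.
Start: joints at [57.112, 12.427, 92.441, -0, 75.132, -6.429], TCP at [278.46, 559.553, 231.3] pointing down, gripper open.
Joint ranges: [-157.48, 157.48], [-44.54, 120.13], [17.64, 146.25], [-64.5, 244.5], [7.68, 150.69], [-147.95, 147.95]. Speed limits (degrees/s): [159.86, 159.86, 180, 180, 180, 180].

INTERFACE

Orientations are given as [roll, pitch, yaw] about the fixed x, y, z axes, in that order (R = Rz(yaw) Ry(pitch) Rx(roll)).
In Python, from station import * gives the robot as it stands. Calls block until the motion is done:
- goto(position, orientation): joint-space move of the TCP to a pose.
- move_l(position, attitude=None, speed=150): straight line of the TCP; attitude=None keeps the orientation; speed is the mean speed in mm/s.
- move_j(angles): joint-space move.
- grip(opening, squeeze=None): finger opening in mm; squeeze is the grip in N (None keeps the last); returns when the fingers have stopped.
- wait(seconds).
- solve_ik(position, orientation): joint angles nearest the present ones, or None.
- get_obs(): the state.
- get_image(name): name is "scene" or "top" or "wrist"; returns the picture (384x512x3 uint8, red, green, blue); there is no depth.
- get_calibration(name): a dict with "fx", "fy", "cx", "cy" (pixels), "D" ([k1, k2, p1, p2, k3] as OpenCV has them; the pictures are not rectified), "R" (3x3) and "t" (3): a world point X has camera coordinates R X + t; the wrist camera has in their place "mount" (4x4, takes a point from camera to tool coordinates, whose origin is the TCP and whose axes are the flange's). Camera axes: x right, y down, z forward; pixel columns grow to the right and rows downward; lengths in mm; the calibration is good to about 2 mm. A picture is of the moment at which its call begins: read the wrist's pose just before it. get_calibration takes no time and is no camera call.
A pose or a line that the arm cannot do raises Unreachable and nothing moves.
- sign_off(): hands the job in; it is judged then, once.
Trained networks look in the newest picture that a camera, given by its name, has taken for a name from the list of things; names that differ only in an ending like _2 or _b are one class to them, and where a whole thing is asked for, a point or a joint stands for the part that bears it (a point fixed in the world has none). Each returns a list of dicts, best first, with "score" (0 to 1); they miss things now and then, are a little off and sometimes report something else, mostly with a low value. They report only what shows in the picture. A call takes as long as a camera call. They do not tell look-alikes from the thing itself.
- spot_in(name, camera): "extent" ([centre column, centre row, width, height] in pixels, round what is visible of it).
- regions_of(name, camera): "region" (384x512 bool, what is visible of it) and "extent" ([centre column, centre row, width, height] in pixels, round what is visible of it).
The state is a dict: "t": time; "joint_pos": joint angles; "qvel": joint speeds; "effort": joint torques, N m; "tcp_pos": TCP position; "ee_rot": TCP orientation; "wrist_force": force on the tool from outside, world axes, zero at the start; "moment": the same for the moment, N m; "grip_width": finger opening in mm; "grip_force": force on a finger pad.
Only numpy, scipy, OpenCV 4.12 (cv2) and the standard library are available. Lean on these libraries where they do the work, as an engineer would, in place of code of your own. Each camera call takes 0.05 s, during which the arm holds its last target. There are 200 camera calls.

TASK

Switch the twin battery charger off by pushing its toggle lever right over to the back, then pull the tall battery pack straight out of its sloping bay against the sprung catch and lay it gently down on its side in the open wooden tray (no dropping it in). Leave the charger off, the short pack plugged in, and the other tools and things on the bench where they are.

Things in the scene. Friction and masses are not known exactly. Their poses are not given: they have to be found in the camera images.
- charger: Twin-bay battery charger, black plastic, 206 mm wide, fixed to the bench. Origin: under its middle, z up, front faces -x. Its 150 mm sloping face, low in front, passes through (0, 0, 100 mm); the normal leans 35 degrees from vertical to the front. Behind it a level deck 142 mm high, x 60 to 135 mm, bears the toggle switch. Bays: 28 x 36 mm, 46 mm deep along the normal.
- bay_a (a point): Centre of the mouth of the bay on the charger's +y side, on the slope.
- bay_b (a point): Centre of the mouth of the bay on the charger's -y side, on the slope.
- switch (a joint): Angle of the charger's toggle lever (rad): near 0 = on, leaning to the charger's front (-x); 1.0 = off, right over to its back (+x). It stays where it is left; about 1 N at the tip moves it.
- switch_tip (a point): Centre of the 26 mm ball on the end of the toggle lever. The lever is 55 mm long, hinged 22 mm above the deck at (98, 0, 164) mm of the charger, on an axis along the charger's y; its block (70 x 50 x 25 mm) stands on the deck.
- tall_pack: Tall battery pack, plugged in one bay: grey cap 56 (x) x 46 (y) x 62 (z) mm, ribs on its y sides, and a black stem 26 x 34 x 44 mm inside the bay. Origin: on the axis at the cap's underside; z points out of the bay along the pull, y along the charger's width. 0.35 kg. A sprung catch in the bay grips a ridge on the stem: a straight pull of 15 to 25 N along z frees it within 10 mm.
- tall_top (a point): Centre of the outer end of the tall pack's cap (62 mm from its origin along z).
- tall_tip (a point): Centre of the end of the tall pack's stem (-44 mm along z).
- short_pack: The short battery pack in the other bay: same width and stem, but its cap is only 26 mm long. It stays plugged in. Same origin and axes.
- tray: Loose open wooden tray, outside 200 (x) x 160 (y) x 40 (z) mm, walls and floor 5 mm, about 0.9 kg; origin: centre of its underside, z up.
- offcut: Dark wood offcut 50 x 30 x 20 mm lying in the tray, near its (+x, -y) corner; may be touched. Origin: centre of its underside.
- gouge: Carving gouge lying on the bench: turned handle 120 mm, blade 90 mm along +x, 28 mm thick; origin: under the joint of handle and blade. Bystander.
- chisel: Chisel with a dark handle, 110 mm, blade 100 mm along +x, 28 mm thick; origin: under the joint of handle and blade. Bystander.
- cup: Steel cup, 76 mm across, 85 mm high; origin: centre of its underside. Bystander.
- glue: White glue bottle, 48 mm across, 110 mm high; origin: centre of its underside. Bystander.
- mallet: Wooden mallet lying down: head 100 x 60 x 60 mm from the origin to +x, handle 150 mm to -x; origin on the underside of the head's handle end. Bystander.
- brush: Broad bench brush, 210 mm long and 80 mm wide, 24 mm thick, bristles to +x; origin: middle, underside. Bystander.
- carving: Small carved panel 110 x 70 x 18 mm; origin: centre of its underside. Bystander.
Mind the look-alikes: they are no part of the job. What is shaped like the tall_pack but turquoise is not meant.

How it is judged (in metres and radians):
On the way, in this order (a step that is already met when the one before it is completed fails the run):
1. the toggle lever has been pushed over to off (value of joint switch above 0.85 rad), for 0.1 s.
2. the tall pack has been pulled clear of its bay (distance of tall_pack from where it was at the start of the episode above 0.06 m), for 0.1 s.
At the end, for the whole second after the job is handed in: The lever is off (above 0.8 rad); the tall pack lies on its side (its long axis within 0.32 rad of level) wholly inside the tray's walls, down on its floor (origin 15 to 55 mm above the tray's underside), released and at rest; the tray is level; the short pack is within 12 mm of where it was (value of joint switch above 0.8 rad and x of tall_top in the frame of tray between -0.098 and 0.098 m and y of tall_top in the frame of tray between -0.078 and 0.078 m and x of tall_tip in the frame of tray between -0.098 and 0.098 m and y of tall_tip in the frame of tray between -0.078 and 0.078 m and z of tall_pack in the frame of tray between 0.015 and 0.055 m and angle between tall_pack's own z axis and vertical between 1.25 and 1.89 rad and linear speed of tall_pack below 0.02 m/s and angular speed of tall_pack below 0.2 rad/s and angle between tray's own z axis and vertical below 0.05 rad and distance of short_pack from where it was at the start of the episode below 0.012 m and contact force between tall_pack and the fingers below 0.05 N); the robot touches nothing.
It fails at once if the tall pack pulled out of its bay while the charger is on (distance of tall_pack from where it was at the start of the episode above 0.03 m and value of joint switch below 0.7 rad).
It fails at once if the tall pack dropped: moving faster than 0.9 m/s while not in the fingers (linear speed of tall_pack above 0.9 m/s and contact force between tall_pack and the fingers below 0.05 N).
It fails at once if the short pack pulled or knocked more than 12 mm (distance of short_pack from where it was at the start of the episode above 0.012 m).
It fails at once if a bystander moved more than 30 mm (distance of any of gouge, chisel, cup, glue, mallet, brush, carving from where it was at the start of the episode above 0.03 m).
It also fails if it takes over 54 s, if anything falls off the work surface, if the arm or the gripper's body presses on something with over 40 N, if the wrist force passes 120 N, or if a joint passes its speed limit or range.

## Working session

There is one attempt and no reset: what is moved stays moved. The work goes in short steps, each a Python script; the robot and the scene stay as the last script left them, time stands still between calls to the robot, and variables do not carry over. Pictures are saved under pics/ and viewed, at most 10 in all, crops included, and the job is handed in when it is done.

```bash
ls; mkdir -p pics; python3 - <<'E'
from station import *
import cv2,numpy as np
for n in ["scene","top"]:
    im=get_image(n); cv2.imwrite(f"pics/{n}0.png",cv2.cvtColor(im,cv2.COLOR_RGB2BGR))
    c=get_calibration(n); print(n,c)
    for k in ["charger","switch","tall_pack","short_pack","tray","offcut"]:
        print(k,[(round(d["score"],2),np.round(d["extent"]).astype(int).tolist()) for d in spot_in(k,n)])
o=get_obs();print(o)
print(get_calibration("wrist"))
E
```

```text
pics
scene {'fx': 494.67610172004885, 'fy': 494.67610172004885, 'cx': 256.10204429654414, 'cy': 196.89117338021578, 'D': array([-0.1293577,  0.       ,  0.       ,  0.       ,  0.       ]), 'R': array([[ 0.88945409,  0.45648624, -0.02217506],
       [ 0.22961997, -0.48830837, -0.84192019],
       [-0.39515325,  0.74375752, -0.53914624]]), 't': array([-448.50274487,   -5.49692809, 2267.348446  ])}
charger [(0.57, [230, 234, 72, 70]), (0.24, [274, 192, 54, 30])]
switch [(0.48, [238, 206, 2, 10])]
tall_pack [(0.88, [177, 240, 28, 21]), (0.7, [199, 322, 20, 40]), (0.65, [226, 212, 20, 17])]
short_pack [(0.59, [214, 227, 20, 10])]
tray [(0.68, [274, 192, 54, 27])]
offcut [(0.2, [235, 207, 12, 10])]
top {'fx': 361.128998170189, 'fy': 361.128998170189, 'cx': 256.3490802584041, 'cy': 191.07171949129796, 'D': array([0.02952209, 0.        , 0.        , 0.        , 0.        ]), 'R': array([[ 4.31655355e-04, -9.99937548e-01, -1.11675258e-02],
       [-9.83380941e-01,  1.60305054e-03, -1.81547114e-01],
       [ 1.81553678e-01,  1.10602978e-02, -9.83318835e-01]]), 't': array([ -27.45341841,  548.
[... 894 characters left out ...]
ist_force': array([-0.05531598,  0.41834358, -0.43536172]), 'moment': array([0.00945492, 0.05000668, 0.03582069]), 'grip_force': 0.0, 'grip_width': 85.50721216673415}
{'fx': 328.88185651602754, 'fy': 328.88185651602754, 'cx': 264.2306889062347, 'cy': 197.91156286313344, 'D': array([-0.02285767,  0.        ,  0.        ,  0.        ,  0.        ]), 'mount': array([[-6.02956680e-04, -9.59266012e-01, -2.82503725e-01,
         7.27135148e+01],
       [ 9.99999817e-01, -5.93848978e-04, -1.17865451e-04,
        -1.15667566e+00],
       [-5.47002273e-05, -2.82503744e-01,  9.59266194e-01,
        -1.42222517e+02],
       [ 0.00000000e+00,  0.00000000e+00,  0.00000000e+00,
         1.00000000e+00]])}
```

```bash
python3 - <<'E'
import cv2
a=cv2.imread("pics/scene0.png")[140:380,120:440]; cv2.imwrite("pics/s1.png",cv2.resize(a,(800,600),interpolation=3))
a=cv2.imread("pics/top0.png")[110:320,90:470]; cv2.imwrite("pics/t1.png",cv2.resize(a,(798,441),interpolation=3))
E
```

```text
(no output)
```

View pics/s1.png

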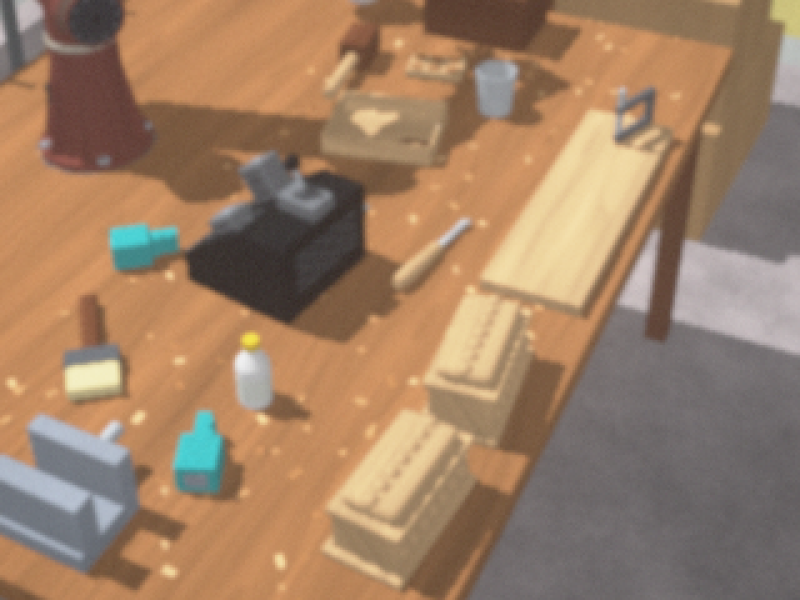

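View pics/t1.png

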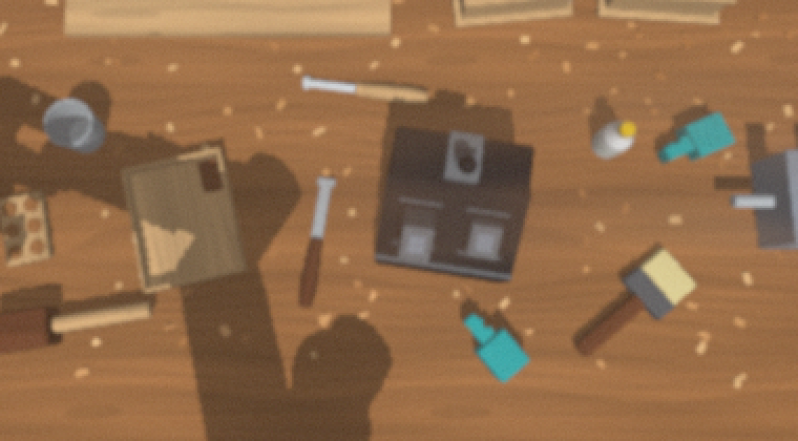

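The scene shows these candidates for the tall pack. Top view: turquoise at (324,275), turquoise at (423,176), and grey in the charger's left (+y) bay at (288,221). Scene view: turquoise at (177,240) and (199,322), grey standing high at (226,212). I choose the grey one in bay_a; the short pack is at top (322,225). The tray is at top (178,216), with the chisel between it and the charger. Next come the wrist views.

```bash
cat > h.py <<'E'
from station import *
import cv2,numpy as np
from scipy.spatial.transform import Rotation as Ro
from scipy.optimize import least_squares
def cam(n,obs=None):
    c=get_calibration(n); K=np.array([[c["fx"],0,c["cx"]],[0,c["fy"],c["cy"]],[0,0,1]])
    if n=="wrist":
        T=np.eye(4); T[:3,:3]=Ro.from_euler("xyz",obs["ee_rot"],degrees=True).as_matrix(); T[:3,3]=obs["tcp_pos"]
        M=np.linalg.inv(T@c["mount"]); return K,c["D"],M[:3,:3],M[:3,3]
    return K,c["D"],np.array(c["R"]),np.array(c["t"])
def proj(C,X):
    K,D,R,t=C; return cv2.projectPoints(np.float64(X).reshape(-1,1,3),cv2.Rodrigues(R)[0],t,K,D)[0][:,0]
def back(C,uv,z):
    K,D,R,t=C; p=cv2.undistortPoints(np.float64(uv).reshape(-1,1,2),K,D)[:,0]
    d=np.c_[p,np.ones(len(p))]@R; o=-R.T@t; return o+d*((z-o[2])/d[:,2])[:,None]
def save(n,im): cv2.imwrite(f"pics/{n}.png",cv2.cvtColor(im,cv2.COLOR_RGB2BGR))
E
python3 - <<'E'
from h import *
C=cam("top")
print(back(C,[[306,208]],100),back(C,[[178,216]],20),back(C,[[288,221]],140))
import pickle
c=back(C,[[306,208]],100)[0]; t=back(C,[[178,216]],20)[0]
for n,p,z in [("w1",c,420),("w2",t,400)]:
    for yaw in (180,0,90,-90):
        P=[p[0]+ (60 if yaw==180 else -60 if yaw==0 else 0)*-1, p[1],z]
        q=solve_ik(P,[180,0,yaw])
        if q is not None: break
    print(yaw,P,q)
    goto(P,[180,0,yaw]); wait(.3)
    o=get_obs(); im=get_image("wrist"); save(n,im); pickle.dump((o,im),open(n+".pkl","wb"))
    print(o["tcp_pos"],o["ee_rot"],o["t"])
    for k in ["charger","switch_tip","tall_pack","short_pack","tray","offcut"]:
        print(k,[(round(d["score"],2),np.round(d["extent"]).astype(int).tolist()) for d in spot_in(k,"wrist")])
E
```

```text
[[ 484.6123687  -185.10381332  100.        ]] [[468.82200833 237.07045096  20.        ]] [[ 439.52420333 -124.66113326  140.        ]]
180 [np.float64(424.6123687007047), np.float64(-185.10381331522245), 420] [ -32.24601095  -13.10395497   98.10450335    0.           94.99945162
 -122.24601095]
[ 424.72605459 -184.87105966  419.91288856] [ 1.79994141e+02 -8.55786654e-03 -1.79968411e+02] 3.7583
charger [(0.55, [266, 199, 157, 164])]
switch_tip [(0.82, [260, 258, 19, 20]), (0.67, [111, 253, 44, 49])]
tall_pack [(0.97, [40, 246, 69, 48]), (0.88, [220, 48, 66, 73]), (0.79, [307, 167, 42, 54])]
short_pack [(0.92, [235, 164, 35, 42])]
tray [(0.75, [483, 180, 57, 126])]
offcut [(0.85, [485, 216, 19, 36])]
180 [np.float64(408.822008329191), np.float64(237.07045096181025), 400] [ 21.5908195  -11.75733472  99.0372543    0.          92.72008042
 -68.4091805 ]
[409.17486786 236.48636435 400.0166484 ] [-1.79997762e+02  3.01513245e-03  1.79924585e+02] 5.9667
charger [(0.77, [41, 215, 78, 164])]
switch_tip []
tall_pack [(0.59, [13, 185, 23, 48])]
short_pack []
tray [(0.6, [265, 188, 126, 143]), (0.55, [139, 163, 24, 124])]
offcut [(0.73, [244, 229, 24, 31]), (0.61, [40, 214, 78, 164])]
```

View pics/w1.png

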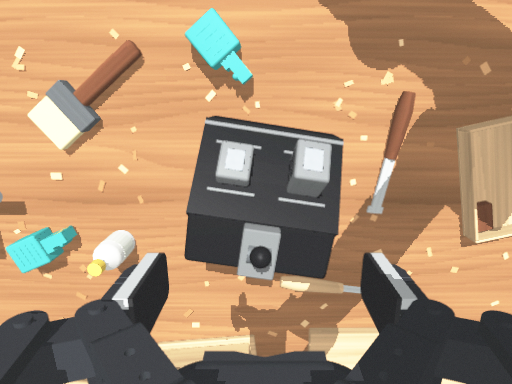

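View pics/w2.png

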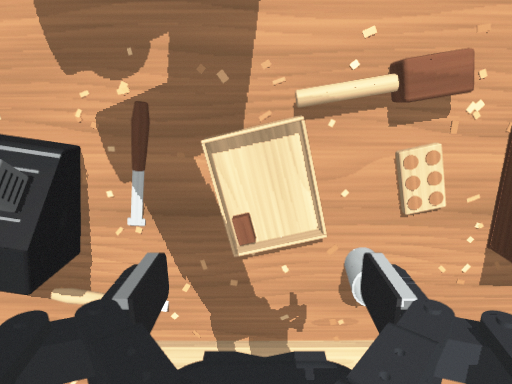

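The w1 view shows the grey tall pack, with its cap end near (314,160), in bay_a. The short pack is at (235,160), the toggle ball at (260,258), and the slope's bottom edge runs (210,118)–(343,137). The w2 view shows the tray rim corners at (203,141), (301,118), (326,238) and (237,255), with the offcut at (244,229). I fit the poses and overlay the models.

```bash
cat > fit.py <<'E'
from h import *
import pickle
o1,i1=pickle.load(open("w1.pkl","rb")); o2,i2=pickle.load(open("w2.pkl","rb"))
C1=cam("wrist",o1); C2=cam("wrist",o2)
def place(p,X): X=np.float64(X).reshape(-1,3); return X@Ro.from_euler("z",p[2]).as_matrix().T+[p[0],p[1],0]
CH=[[135,-103,142],[135,103,142],[-63,-103,56],[-63,103,56]]
pc=np.array([[187,258],[325,276],[208,118],[343,136]])
TR=[[-100,100*0-80,40],[-100,80,40],[100,80,40],[100,-80,40]]
pt=np.array([[203,141],[301,118],[326,238],[237,255]])
def fit(C,X,uv,x0): 
    r=least_squares(lambda p:(proj(C,place(p,X))-uv).ravel(),x0,x_scale=[10,10,.1]); return r.x,np.round(r.fun,1)
E
python3 - <<'E'
from fit import *
c,r=fit(C1,CH,pc,[480,-185,0.]); print(c,r)
t,r=fit(C2,TR,pt,[470,237,0.]); print(t,r)
a=35*np.pi/180; n=np.array([-np.sin(a),0,np.cos(a)]); s=np.array([np.cos(a),0,np.sin(a)])
# bay: slope coords (s0,y0) from seen cap end centres 62 & 26 mm out
for name,uv,h in [("tall",[314,160],62),("short",[235,160],26)]:
    f=lambda q:(proj(C1,place(c,np.array([0,0,100])+s*q[0]+[0,q[1],0]+n*h))[0]-uv)
    print(name,least_squares(f,[0,0]).x)
print("ball",proj(C1,place(c,[98,0,164])+0),[ (round(th,2),proj(C1,place(c,[98+55*np.sin(th),0,164+55*np.cos(th)]))[0].round(0)) for th in (-.6,-.5,-.4,-.3,0)])
im=cv2.cvtColor(i1,cv2.COLOR_RGB2BGR); im=cv2.convertScaleAbs(im,alpha=1.8,beta=20)
crop=cv2.resize(im[100:290,175:360],None,fx=3.1,fy=3.1,interpolation=cv2.INTER_CUBIC)
pts=proj(C1,place(c,CH+[[60,-103,142],[60,103,142],[0,0,100]]))
for p in pts: cv2.circle(crop,tuple(int(v) for v in (p-[175,100])*3.1),4,(0,0,255),1)
cv2.imwrite("pics/c1.png",crop)
E
```

```text
[ 4.48192390e+02 -1.76885077e+02 -1.43346760e-01] [-2.4  2.2  2.7  2.7 -0.1 -3.1 -0.2 -1.2]
[4.73313300e+02 2.39988449e+02 2.31221643e-01] [-2.4  0.3  3.  -1.7  1.9 -0.5 -2.7  2.8]
tall [ 2.99669486 49.67472429]
short [  1.8888958  -50.50843069]
ball [[260.21043568 253.07384324]] [(-0.6, array([263., 246.])), (-0.5, array([263., 251.])), (-0.4, array([262., 256.])), (-0.3, array([262., 260.])), (0, array([260., 274.]))]
```

View pics/c1.png

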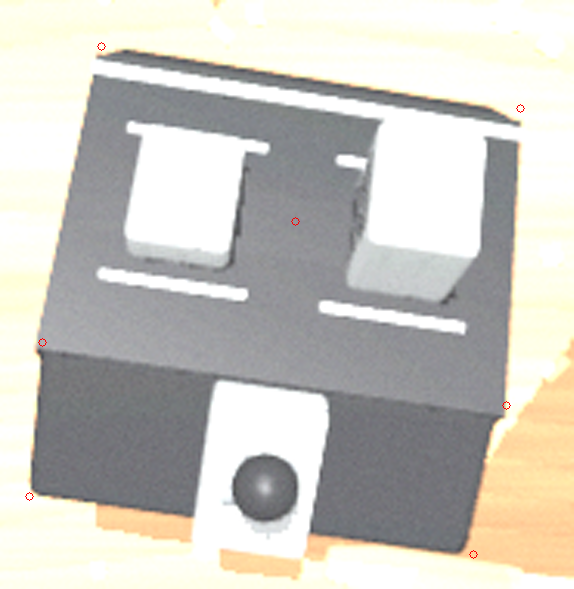

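The crop confirms the grey tall pack (cap end, crop (425,185)) on the +y side. The dark strip above the front white line is the charger's front face, and it also shows the true corners, so I refit with those.

```bash
cat >> fit.py <<'E'
CH=[[135,-103,142],[135,103,142],[-62.9,-103,56],[-62.9,103,56],[60,-103,142],[60,103,142]]
pc=np.array([[31,493],[468,553],[93,60],[522,126],[38,348],[507,415]])/3.1+[175,100]
pt=np.array([[202,141],[303,117],[328,240],[237,259]])
c,rc=fit(C1,CH,pc,[480,-185,0.]); t,rt=fit(C2,TR,pt,[470,237,0.])
a=35*np.pi/180; n=np.array([-np.sin(a),0,np.cos(a)]); s=np.array([np.cos(a),0,np.sin(a)])
E
python3 - <<'E'
from fit import *
print(c,rc);print(t,rt)
# cap-end corners (crop px): tall: bl,br ; use end-face centre
def sl(uv,h):
    f=lambda q:(proj(C1,place(c,np.array([0,0,100])+s*q[0]+[0,q[1],0]+n*h))[0]-uv)
    return least_squares(f,[0,0]).x.round(1)
for k,h,P in [("tall",62,[[383,120],[487,135],[475,247],[368,238]]),("short",26,[[140,135],[243,150],[230,262],[128,242]])]:
    q=[sl(np.array(p)/3.1+[175,100],h) for p in P]; print(k,q,np.mean(q,0))
print([(th,((proj(C1,place(c,[98+55*np.sin(th),0,164+55*np.cos(th)]))[0]-[175,100])*3.1).round(0)) for th in (-.6,-.5,-.4,-.3,-.1,0)],"seen 265,487")
Ct=cam("top"); im=cv2.imread("pics/top0.png")
for h in(0,26,62):
  print(proj(Ct,place(c,np.array([0,50,100])+n*h)))
print(proj(Ct,place(c,CH)).round(),proj(Ct,place(t,TR)).round())
E
```

```text
[ 4.51679099e+02 -1.77803591e+02 -1.48549576e-01] [-1.3  3.   0.4  2.8  2.6 -2.3 -1.2 -3.   0.7  0.2 -1.2 -0.5]
[4.74915597e+02 2.41185926e+02 2.33192042e-01] [-0.7  1.5  1.6  0.3  0.7 -1.7 -1.8 -0.3]
tall [array([-28. ,  28.1]), array([-28.5,  72.2]), array([22.7, 70.1]), array([25.6, 26.8])] [-2.05 49.3 ]
short [array([-22.9, -74.1]), array([-23.1, -28. ]), array([ 30.5, -26.5]), array([ 28.1, -70.8])] [  3.15 -49.85]
[(-0.6, array([271., 462.])), (-0.5, array([269., 476.])), (-0.4, array([267., 491.])), (-0.3, array([265., 506.])), (-0.1, array([261., 534.])), (0, array([259., 547.]))] seen 265,487
[[288.12358414 216.06455215]]
[[288.0030658 220.0492932]]
[[287.82788763 225.8550858 ]]
[[344. 179.]
 [278. 169.]
 [332. 244.]
 [268. 234.]
 [342. 202.]
 [275. 193.]] [[205. 237.]
 [157. 249.]
 [146. 190.]
 [193. 179.]]
```

```bash
cat > plan.py <<'E'
from fit import *
import station
g=float(station.grasp_offset)
cx,cy=c[:2]; Rc=Ro.from_euler("z",c[2]).as_matrix()
def W(p): return Rc@np.float64(p)+[cx,cy,0]
def toolR(Pk,phi,sg):   # Pk: pack axes in columns
    z=-np.cos(phi)*Pk[:,2]-np.sin(phi)*Pk[:,0]; y=sg*Pk[:,1]
    return np.c_[np.cross(y,z),y,z]
def eul(R): return Ro.from_matrix(R).as_euler("xyz",degrees=True)
Pk0=Rc@np.c_[s,[0,1,0],n]
org=W([0,49.5,100])        # pack origin at start
HG=33.                     # grasp point above pack origin, along pack z
Rt=Ro.from_euler("z",t[2]).as_matrix()
Pk1=np.c_[[0,0,1],Rt[:,1],-Rt[:,0]]
end=Rt@[10,17,0]+[t[0],t[1],33]
def tcp(o,Pk,R): return o+HG*Pk[:,2]+g*R[:,2]
E
python3 - <<'E'
from plan import *
print("g",g,"org",org,"offcut",Rt.T@(back(C2,[[244,229]],20)[0]-[t[0],t[1],0]))
for phi in (40,50,55,60):
  for sg in (1,-1):
    R0=toolR(Pk0,np.radians(phi),sg);R1=toolR(Pk1,np.radians(phi),sg)
    P=[(tcp(org,Pk0,R0),R0),(tcp(org+110*Pk0[:,2],Pk0,R0),R0),(tcp(end+[0,0,120],Pk1,R1),R1),(tcp(end,Pk1,R1),R1)]
    print(phi,sg,[None if (q:=solve_ik(p,eul(R))) is None else q.round().astype(int).tolist() for p,R in P])
for y in (171.5,-8.5): print(y,[solve_ik(W([x,0,204]),[180,0,y]) for x in (15,105)])
E
```

```text
g 18.700000000000003 org [ 459.00528939 -128.84874486  100.        ] offcut [ 58.9049362  -55.25456107  20.        ]
40 1 [[-24, 4, 117, -1, 64, -105], [-26, -12, 121, -2, 76, -107], None, [28, 12, 140, 208, 24, 74]]
40 -1 [[-24, 4, 117, -1, 64, 75], [-26, -12, 121, -2, 76, 73], None, [28, 12, 140, 208, 24, -106]]
50 1 [[-23, 10, 111, -4, 74, -102], [-24, -5, 115, -4, 84, -105], [26, -11, 136, -27, 18, -54], [26, 8, 137, 242, 9, 38]]
50 -1 [[-23, 10, 111, -4, 74, 78], [-24, -5, 115, -4, 84, 75], [26, -11, 136, -27, 18, 126], [26, 8, 137, 242, 9, -142]]
55 1 [[-22, 13, 108, -5, 78, -102], [-24, -1, 113, -5, 88, -104], [25, -10, 133, -17, 24, -64], None]
55 -1 [[-22, 13, 108, -5, 78, 78], [-24, -1, 113, -5, 88, 76], [25, -10, 133, -17, 24, 116], None]
60 1 [[-21, 17, 105, -5, 83, -101], [-23, 3, 110, -6, 92, -103], [25, -9, 130, -11, 30, -70], [25, 7, 132, -28, 12, -53]]
60 -1 [[-21, 17, 105, -5, 83, 79], [-23, 3, 110, -6, 92, 77], [25, -9, 130, -11, 30, 110], [25, 7, 132, -28, 12, 127]]
171.5 [array([ -29.14830461,   -1.50193461,  110.57193636,    0.        ,
         70.92999825, -110.64830461]), array([ -26.0246533 ,    9.39848852,   99.00157335,    0.        ,
         71.59993813, -107.5246533 ])]
-8.5 [array([-2.91483046e+01, -1.50193461e+00,  1.10571936e+02, -2.54444375e-14,
        7.09299982e+01,  6.93516954e+01]), array([-2.60246533e+01,  9.39848852e+00,  9.90015734e+01, -2.54444375e-14,
        7.15999381e+01,  7.24753467e+01])]
```

```bash
python3 - <<'E'
from plan import *
for phi in (60,63,66):
 for yaw in (13.4,25,35):
  for ox in (0,15):
    sg=1; Ry=Ro.from_euler("z",yaw,degrees=True).as_matrix(); Pk=np.c_[[0,0,1],Ry[:,1],-Ry[:,0]]
    e=Rt@[0,15,0]+[t[0],t[1],33]+Ry@[9+ox,0,0]
    R1=toolR(Pk,np.radians(phi),sg)
    print(phi,yaw,ox,[None if (q:=solve_ik(tcp(e+[0,0,d],Pk,R1),eul(R1))) is None else q.round().astype(int).tolist() for d in (200,120,60,0,-5)])
E
```

```text
60 13.4 0 [[24, -17, 127, -8, 41, -74], [24, -9, 131, -11, 30, -71], [24, -2, 132, -16, 21, -66], [24, 7, 132, -27, 12, -54], [24, 8, 132, -29, 11, -52]]
60 13.4 15 [[24, -15, 125, -8, 40, -75], [24, -7, 129, -11, 29, -71], [24, 0, 130, -15, 21, -67], [24, 9, 131, -26, 12, -56], [24, 9, 131, -27, 12, -54]]
60 25 0 [[19, -18, 128, 5, 41, -99], [19, -10, 132, 6, 29, -100], [19, -3, 133, 9, 20, -103], [19, 6, 133, 16, 11, -111], [19, 7, 133, 17, 10, -112]]
60 25 15 [[19, -16, 126, 4, 40, -98], [19, -8, 130, 6, 29, -100], [19, -1, 131, 8, 20, -103], [19, 8, 132, 15, 11, -110], [19, 9, 132, 16, 10, -111]]
60 35 0 [[15, -18, 128, 15, 43, -119], [15, -10, 131, 19, 32, -124], [15, -3, 133, 26, 23, -132], [15, 6, 133, 41, 15, -148], None]
60 35 15 [[15, -16, 126, 14, 42, -118], [15, -8, 130, 19, 31, -123], [15, -1, 131, 25, 23, -131], [15, 8, 131, 39, 15, -145], [15, 9, 131, 41, 15, -147]]
63 13.4 0 [[24, -15, 125, -7, 44, -76], [24, -8, 129, -9, 33, -73], [24, -1, 130, -12, 24, -70], [24, 7, 131, -18, 16, -63], [24, 8, 131, -19, 15, -62]]
63 13.4 15 [[24, -13, 123, -7, 44, -76], [24, -6, 127
[... 903 characters left out ...]
125, -7, 36, -75], [23, 2, 127, -9, 28, -73], [23, 9, 127, -12, 20, -70], [23, 10, 127, -12, 19, -69]]
66 25 0 [[20, -15, 124, 3, 47, -97], [20, -8, 128, 4, 36, -98], [20, -1, 129, 5, 28, -99], [20, 7, 130, 7, 19, -101], [20, 8, 130, 7, 18, -102]]
66 25 15 [[20, -13, 122, 3, 47, -97], [20, -6, 126, 4, 36, -98], [20, 1, 128, 5, 28, -99], [20, 9, 128, 6, 19, -101], [20, 10, 128, 7, 19, -101]]
66 35 0 [[16, -15, 124, 10, 49, -114], [16, -8, 128, 12, 38, -117], [16, -1, 129, 16, 30, -121], [16, 7, 130, 21, 21, -127], [16, 8, 130, 22, 21, -128]]
66 35 15 [[17, -13, 122, 10, 48, -113], [17, -6, 126, 12, 38, -116], [17, 1, 127, 15, 29, -120], [17, 9, 128, 20, 21, -126], [17, 10, 128, 21, 21, -127]]
```

```bash
python3 - <<'E'
from plan import *
grip(0)
Y=[180,0,np.degrees(c[2])+180]
goto(W([10,0,300]),Y); move_l(W([10,0,204]),speed=200); wait(.2)
f0=get_obs()["wrist_force"]; ex=Rc[:,0]
move_l(W([40,0,204]),speed=150); print(get_obs()["wrist_force"]-f0)
for x in (60,80,94,98,102,106,110,113):
    move_l(W([x,0,204]),speed=60); wait(.1); d=(get_obs()["wrist_force"]-f0); print(x,d.round(1))
    if -d@ex>8: break
move_l(W([40,0,204]),speed=200); move_l(W([10,0,290]),speed=250)
goto(W([-65,0,420]),Y); grip(85)
o=get_obs(); im=get_image("wrist"); save("w3",im); print(o["t"])
d=spot_in("switch_tip","wrist"); print([(round(k["score"],2),np.round(k["extent"],1)) for k in d])
C=cam("wrist",o); print([(th,proj(C,W([98+55*np.sin(th),0,164+55*np.cos(th)]))[0].round(1)) for th in (-.4,.3,.4,.5,.6)])
print(proj(C,org+62*Pk0[:,2]), proj(C,org+26*Pk0[:,2]-Pk0[:,1]*99))
cv2.imwrite("pics/w3c.png",cv2.resize(cv2.cvtColor(im,cv2.COLOR_RGB2BGR)[80:300,160:380],(660,600) if 0 else (600,600),interpolation=2))
E
```

```text
[-1.0128078   0.31506901  0.74348678]
60 [-0.1  0.4  0.8]
80 [-0.6  0.7  0.3]
94 [-0.8  0.8  0.3]
98 [-0.8  0.2  0.7]
102 [-5.2  1.7  2.3]
106 [-16.7   2.4   9. ]
14.9917
[(0.74, array([263.9, 308.6,  20.7,  40.9]))]
[(-0.4, array([265.1, 287.5])), (0.3, array([265.1, 315.3])), (0.4, array([265.1, 317.9])), (0.5, array([265.1, 320. ])), (0.6, array([265.1, 321.7]))]
[[303.37402214 183.86355584]] [[229.38182385 193.18256344]]
```

View pics/w3c.png

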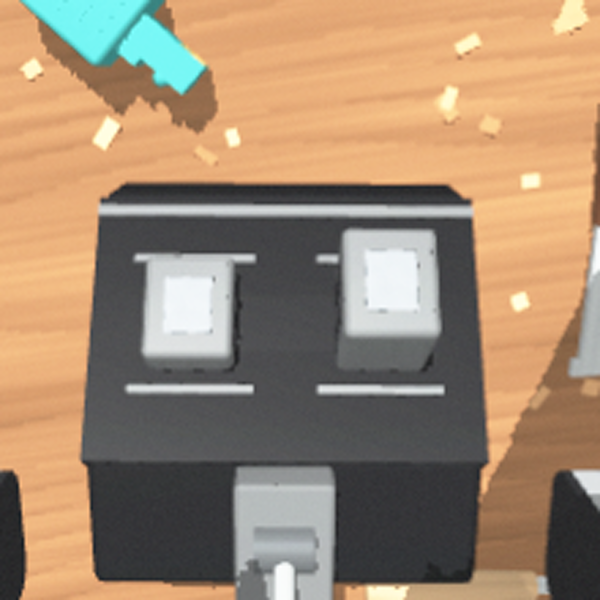

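The picture shows the lever leaning to the back, with its stem at crop (285,590) and the stop felt at 17 N. The tall cap end is at crop (390,281), i.e. pixel (303.0,183.0), against a prediction of (303.4,183.9), so the model holds. Next I grasp and pull.

```bash
sed -i 's/^HG=.*/HG=38./; $a PHI=np.radians(63); R0=toolR(Pk0,PHI,1); R1=toolR(Pk1,PHI,1); end=Rt@[9,15,0]+[t[0],t[1],33]' plan.py
python3 - <<'E'
from plan import *
T=tcp(org,Pk0,R0); zt=R0[:,2]; nn=Pk0[:,2]; E0=eul(R0)
grip(78,90)
goto(T-90*zt+30*nn,E0); move_l(T-90*zt,speed=200)
move_l(T-25*zt,speed=200); f0=get_obs()["wrist_force"]; move_l(T,speed=60); wait(.1)
d=get_obs()["wrist_force"]-f0; print("at grasp",d.round(1),np.round(get_obs()["tcp_pos"]-T,1))
if np.linalg.norm(d)>6: raise SystemExit("touch")
grip(30,90); o=get_obs(); print(o["grip_width"],o["grip_force"],o["wrist_force"]-f0)
if not 40<o["grip_width"]<52: raise SystemExit("width")
for h in (3,6,9,12,20,40):
    move_l(T+h*nn,speed=40); o=get_obs(); print(h,((o["wrist_force"]-f0)@nn).round(1),o["grip_width"].round(1))
move_l(T+125*nn,speed=150); o=get_obs(); print(o["grip_width"],o["grip_force"],o["wrist_force"]-f0,o["t"])
im=get_image("scene"); save("s2",im)
cv2.imwrite("pics/s2c.png",cv2.resize(cv2.cvtColor(im,cv2.COLOR_RGB2BGR)[120:300,130:370],(800,600),interpolation=2))
E
```

```text
at grasp [-1.  -1.5 -0.4] [ 0.3 -0.1  0.1]
45.106558257663764 87.83377647399902 [0.36622996 1.08145353 2.46807948]Traceback (most recent call last):
  File "<stdin>", line 11, in <module>
AttributeError: 'float' object has no attribute 'round'
```

The grasp held. The script stopped on a print after the 3 mm pull, so I continue from there.

```bash
python3 - <<'E'
from plan import *
T=tcp(org,Pk0,R0); nn=Pk0[:,2]
for h in (3,6,9,12,20,40):
    move_l(T+h*nn,speed=40); o=get_obs(); print(h,o["wrist_force"].round(1),round(float(o["wrist_force"]@nn),1),round(float(o["grip_width"]),1))
move_l(T+125*nn,speed=150); o=get_obs(); print(o["grip_width"],o["grip_force"],o["wrist_force"],o["t"])
im=get_image("scene"); save("s2",im)
cv2.imwrite("pics/s2c.png",cv2.resize(cv2.cvtColor(im,cv2.COLOR_RGB2BGR)[120:300,130:370],(800,600),interpolation=2))
E
```

```text
3 [ 3.3 -1.  -1.6] -3.3 45.3
6 [ 5.3 -1.4 -7.7] -9.5 45.4
9 [ 6.3 -1.1 -7.7] -10.0 45.2
12 [ 5.  -0.8 -6.1] -7.9 45.1
20 [ 2.6 -0.4  1. ] -0.7 45.4
40 [2.1 0.2 1.4] -0.0 45.0
45.29085019344548 88.21354150772095 [-0.05745272 -0.14467271 -3.84391728] 21.025
```

View pics/s2c.png

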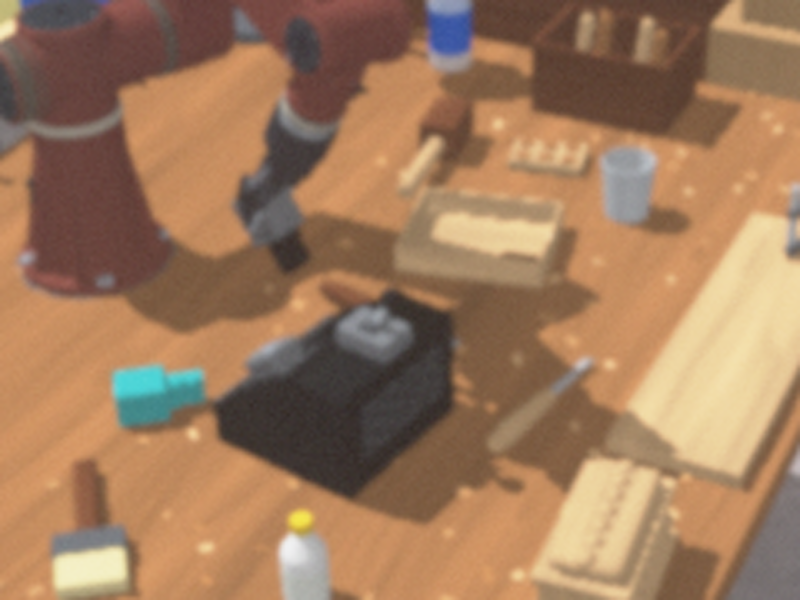

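The pack is clear of the bay, with its cap at crop (270,215) and stem at (290,255). The short pack is still in place at (275,355). Now over the tray.

```bash
python3 - <<'E'
from plan import *
E1=eul(R1); T=lambda d: tcp(end+[0,0,d],Pk1,R1)
o=get_obs(); move_l(o["tcp_pos"]+[0,0,60],speed=200)
goto(T(200),E1); move_l(T(60),speed=200); wait(.2)
o=get_obs(); print(o["tcp_pos"]-T(60),o["wrist_force"],o["grip_width"],o["t"])
im=get_image("scene"); save("s3",im)
C=cam("scene"); a=proj(C,[end+[0,0,60]+62*Pk1[:,2],end+[0,0,60],end+[0,0,60]-44*Pk1[:,2]])
cr=cv2.resize(cv2.cvtColor(im,cv2.COLOR_RGB2BGR)[130:230,210:350],(798,570),interpolation=2)
for p in a: cv2.circle(cr,tuple(int(v) for v in (p-[210,130])*5.7),4,(0,0,255),1)
cv2.imwrite("pics/s3c.png",cr)
E
```

```text
[1.54476357 0.60879542 2.03466987] [ 0.30645355  0.22718468 -3.29200394] 45.110987164627616 23.975
```

View pics/s3c.png

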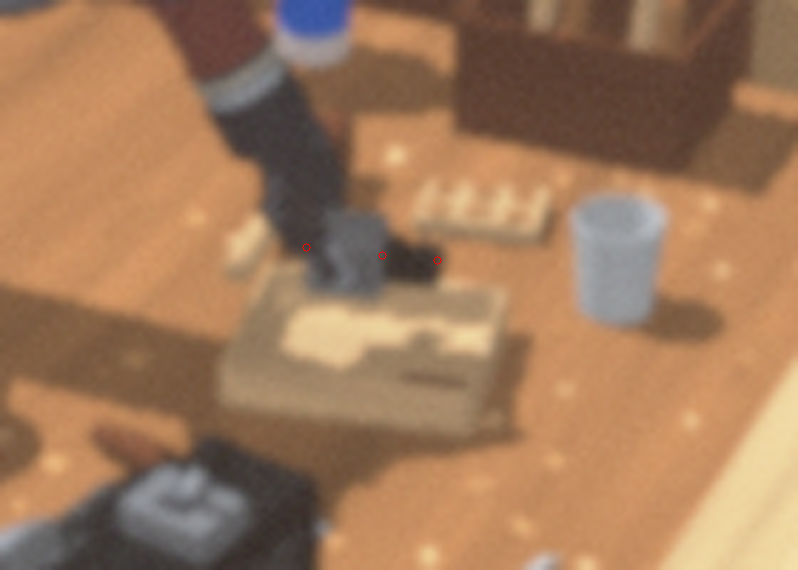

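The pack is held level over the tray, with the predicted points on its cap (307,247) and stem tip (438,261). I lower it with a force watch and release.

```bash
python3 - <<'E'
from plan import *
T=lambda d: tcp(end+[0,0,d],Pk1,R1)
f0=get_obs()["wrist_force"]
move_l(T(10),speed=100); 
for d in (6,4,3,2,1,0,-1,-2,-3,-4,-5,-6):
    move_l(T(d),speed=25); wait(.15); f=get_obs()["wrist_force"]-f0; print(d,f.round(1))
    if f[2]>4: break
grip(62); wait(.3); zt=R1[:,2]; p=T(d)
move_l(p-70*zt,speed=80); q=p-70*zt
move_l(q+[0,0,120],speed=200)
goto([t[0]-70,t[1],400],[180,0,180]); wait(.3)
o=get_obs(); im=get_image("wrist"); save("w4",im); print(o["t"],o["wrist_force"])
C=cam("wrist",o); print(proj(C,place(t,TR)).round(), proj(C,[end+62*Pk1[:,2],end-44*Pk1[:,2]]).round())
E
```

```text
6 [ 0.5 -0.3  1.6]
4 [-0.3 -0.4  0.9]
3 [ 0.3 -0.1  0.6]
2 [ 1.1 -0.   0.6]
1 [-3.1 -1.2  9.9]
30.25 [ 0.27583507  0.41468698 -0.66614182]
[[199. 147.]
 [302. 122.]
 [326. 242.]
 [233. 262.]] [[267. 161.]
 [281. 223.]]
```

View pics/w4.png

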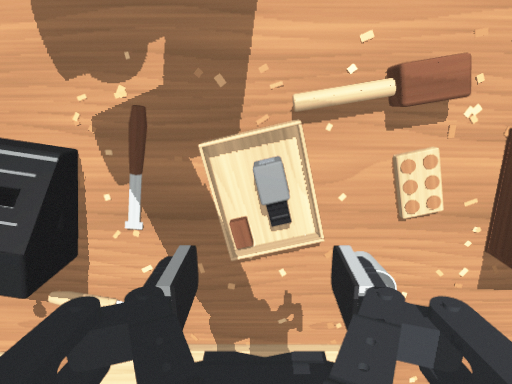

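The pack lies on its side inside the tray, cap at (268,160) and stem tip at (281,223), as predicted. The chisel, mallet, cup and carving haven't moved, so I hand in.

```bash
python3 -c "
from station import *
print(sign_off())"
```

```text
the job is handed in; nothing more can be done
None
```

The charger is switched off, and the tall pack is lying on its side in the tray, lowered with a light touch rather than dropped. The short pack and the bench items looked undisturbed in the pictures, and I handed the job in at about 30 s; the sign-off gave no verdict.

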